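# Open the push-and-turn safety cap of the red waste port

### The job

Open the red waste port: push its sprung safety cap down against the spring, twist it counter-clockwise (seen from above) until it is free, lift it off and stand it upright, wing up, on the round white tray. Leave the blue cap alone.

Things in the scene. Friction and masses are not known exactly. Their poses are not given: they have to be found in the camera images.
- red_cap_grip (a point): Loose red cap, 80 g: wing grip 52 mm long (x), 16 thick (y), 30 high, on a flange 76 mm wide, 8 thick; below it a 48 mm shaft. Point: middle of the wing, 15 mm above the flange's top (fingertips may press there), 50 above the cap's flat underside. Locked at start, 106 mm above the worktop. Spring 8 N, 12 N at the bottom stop 13 mm down. It turns only while over 6 mm down (10 is good).
- red_port: Port under the red cap, fixed: white, 88 mm wide, steel foot 104 mm, collar top 70 mm high. Origin: its axis at the worktop; x: along the wing of the locked cap; z up. Pushed down, the cap turns counter-clockwise seen from above: 60 degrees is right (50 to 70), stop at about 73. There the spring lifts it 6 mm above locked height and it pulls straight up, clear of the port 20 mm above locked height.
- tray_top (a point): Fixed round white ceramic tray, 140 mm in diameter, its flat 5 mm above the worktop inside a rim 2 mm wide and 8 mm high; this point is the centre of the flat, z up. The cap stands on it on its 48 mm shaft, inside the rim. Beware: left of the work (y above 0) stands a black instrument case with a tall raised lid; fingertips that cross it keep within 0.45 m of the base axis and 0.43 m up.
- blue_cap_grip (a point): Blue cap, locked on another port, both the same as the red ones but for the colour; the point is the middle of its wing. To be left closed and untouched.
There are look-alikes about, which are no part of the job. There is more than one size of the part that bears red_cap_grip; the job needs the middle-sized.

How it is judged (in metres and radians):
On the way, in this order (a step that is already met when the one before it is completed fails the run):
1. the red cap has been pushed down at least 5 mm, not yet twisted out (z of red_cap_grip in the frame of red_port below 0.101 m and horizontal distance between red_cap_grip and red_port below 0.008 m and angle between the x axis of red_cap_grip and the x axis of red_port, either way round below 0.6 rad), for 0.05 s.
2. the red cap, still in its port, has been twisted out of its catch (angle between the x axis of red_cap_grip and the x axis of red_port, either way round above 0.75 rad and horizontal distance between red_cap_grip and red_port below 0.008 m and z of red_cap_grip in the frame of red_port below 0.118 m), for 0.1 s.
At the end, for the whole second after the job is handed in: The red cap stands upright (within 10 degrees), wing up, on the white tray with its axis within 45 mm of the tray's centre; the blue cap is where it was, still locked (within 5 mm) (horizontal distance between red_cap_grip and tray_top below 0.045 m and z of red_cap_grip in the frame of tray_top between 0.045 and 0.055 m and angle between red_cap_grip's own z axis and vertical below 0.17 rad and distance of blue_cap_grip from where it was at the start of the episode below 0.005 m); the robot touches nothing.
It fails at once if the blue cap is pressed down, opened or otherwise moved by more than 8 mm (distance of blue_cap_grip from where it was at the start of the episode above 0.008 m).
It also fails if it takes over 51 s, if anything falls off the work surface, if the arm or the gripper's body presses on something with over 40 N, if the wrist force passes 120 N, or if a joint passes its speed limit or range.

### The arm

A 6-joint arm with a two-finger parallel gripper is mounted at the origin on a cart in front of the work surface, level with it; the furniture and walls round the work are solid. World frame = base frame: x ahead of the robot, y to its left, z up, the work surface at z = 0. Lengths are in mm, angles in degrees, forces in N, time in s.
With the tool pointing down it reaches from about 350 to 850 mm from the base axis. Payload 8.1 kg.
Tool frame: the origin (TCP) lies between the finger pads; the fingertips stand 17 mm ahead of it and the grasp point (between the pads) lies 2 mm behind it; z points along the fingers, y is the line along which they close (so a half turn about z gives the same grasp; the last joint's range is limited). The gripper opens to 85 mm and grips with 20 to 120 N. Pads are 22 mm wide; open, the fingers measure 114 mm over their backs; the gripper's body (76 mm by 85 mm) begins 54 mm behind the grasp point. The pads swing forward as they close: fully open they stand 13 mm farther back than shut.
Start: joints at [63.289, 7.471, 85.268, -0, 87.261, -4.893], TCP at [222.977, 557.034, 211.492] pointing down, gripper open.
Joint ranges: [-169.43, 169.43], [-51.17, 129.36], [1.28, 143.12], [-76.62, 256.62], [0, 156.53], [-152.29, 152.29]. Speed limits (degrees/s): [136.94, 136.94, 159.86, 180, 180, 180].

### API

Orientations are given as [roll, pitch, yaw] about the fixed x, y, z axes, in that order (R = Rz(yaw) Ry(pitch) Rx(roll)).
In Python, from bench import sense, snapshot, hand_in, trace, place_of gives the robot as it stands.
- The arm moves only by the shell command python3 -m handwheel 'ROWS' [FORCE]. ROWS is JSON, a list of rows, each a list of 7 numbers: the opening, from -1 (shut) to 1 (fully open), then the shift along the tool's x, y, z in cm, then the turn, a rotation vector about the tool's x, y, z in rad. A call has 1 to 12 rows; each row shifts and turns the commanded pose from where the row before left it, along the tool's axes as they then stand; what a row does not reach is not made up. A row lasts 1/12 s, in which the tool goes at most 41.7 mm and 7.16 degrees, less where a joint would pass 70% of its speed; a pose out of reach is approached as far as the arm can. A call with a gripper value outside its range is refused whole. The fingers move at their own pace and stop on an object; FORCE is the grip in N (left out, the last holds). Time passes only in rows, so rows that do not move let the fingers close. It gives the time, the measured TCP pose, the force, the opening and the grip force at its end, in the units of the state.
- sense(): the state, without advancing time (a new reading comes with each control period).
- snapshot(name): name is "scene" or "top" or "wrist"; returns a dict with "image" (420x560x3 uint8, red, green, blue), "intrinsics" (3x3 intrinsics, pixels), "k1" (the pictures are not rectified: a ray, as slopes to the right and down, at radius r is drawn at 1 + k1 r^2 times it, then the intrinsics apply), "R" (3x3) and "t" (3): a world point X has camera coordinates R X + t. Camera axes: x right, y down, z forward; pixel columns grow to the right and rows downward; lengths in mm; the calibration is good to about 2 mm. A picture is of the moment at which its call begins. There is no depth.
- hand_in(): hands the job in; it is judged then, once.
Trained networks look in a picture, given as the dict that the camera call returned (one of the last four; its "shot" number tells which), for a name from the list of things; names that differ only in an ending like _2 or _b are one class to them, and where a whole thing is asked for, a point or a joint stands for the part that bears it (a point fixed in the world has none). Each returns a list of dicts, best first, with "conf" (0 to 1); they miss things now and then, are a little off and sometimes report something else, mostly with a low value. They report only what shows in the picture. A call takes as long as a camera call. They do not tell look-alikes from the thing itself.
- trace(picture, query): "pixels" (420x560 bool, what is visible of it).
- place_of(picture, query): "location" ([x, y, z] in mm, in world coordinates, good to about 4 mm: a listed point, or the origin of a listed thing).
The state is a dict: "time": time; "joint_pos": joint angles; "qd": joint speeds; "joint_efforts": joint torques, N m; "tool_pos": TCP position; "tcp_rot": TCP orientation; "ft_force": force on the tool from outside, world axes, zero at the start; "wrist_torque": the same for the moment, N m; "finger_gap": finger opening in mm; "grip_force": force on a finger pad.
Only numpy, scipy, OpenCV 4.12 (cv2) and the standard library are available. Lean on these libraries where they do the work, as an engineer would, in place of code of your own. Each camera call takes 0.05 s, during which the arm holds its last target. There are 200 camera calls.

## Working session

There is one attempt and no reset: what is moved stays moved. The work goes in short steps, Python scripts to look and compute and a shell command to move; the robot and the scene stay as the last step left them, time stands still between calls to the robot, and variables do not carry over. Pictures are saved under pics/ and viewed, at most 10 in all, crops included, and the job is handed in when it is done.

```bash
mkdir -p pics; ls
python3 - <<'E'
from bench import *
import cv2
for n in ("scene","top"):
    p=snapshot(n); cv2.imwrite(f"pics/{n}0.png",p["image"][:,:,::-1])
    for q in ("red_cap_grip","red_port","tray_top","blue_cap_grip"):
        print(n,q,[(round(d["conf"],2),[round(float(v)) for v in d["location"]]) for d in place_of(p,q)])
print(sense())
E
```

```text
pics
scene red_cap_grip [(0.93, [530, -148, 107]), (0.72, [222, -382, 36]), (0.59, [287, -251, 71])]
scene red_port [(0.91, [529, -151, 0]), (0.21, [477, -290, 5])]
scene tray_top [(0.59, [476, -288, 5])]
scene blue_cap_grip [(0.69, [534, -433, 105])]
top red_cap_grip [(0.96, [220, -372, 36]), (0.75, [282, -254, 70]), (0.7, [531, -153, 105])]
top red_port [(0.83, [528, -147, -3])]
top tray_top [(0.63, [476, -287, 5])]
top blue_cap_grip [(0.6, [531, -435, 109])]
{'time': 0.5, 'joint_pos': array([ 6.32876296e+01,  7.47113029e+00,  8.52698377e+01, -2.51863468e-04,
        8.72599198e+01, -4.89459873e+00]), 'qd': array([-0.02480595, -0.08368972,  0.01180097,  0.05588342,  0.00726076,
       -0.02692842]), 'joint_efforts': array([-4.18764330e-07, -5.68711710e+01, -5.00362444e+01, -1.86920261e-04,
        2.80787011e-03, -1.91519995e-06]), 'tool_pos': array([222.98764776, 557.02079405, 211.47304197]), 'tcp_rot': array([-1.79999094e+02,  1.74910971e-04,  1.58182240e+02]), 'ft_force': array([ 0.45845269, -0.42955517,  0.11669682]), 'wrist_torque': array([ 0.02471562, -0.04922119, -0.01744742]), 'grip_force': 0.0, 'finger_gap': 85.3448564941169}
```

View pics/scene0.png

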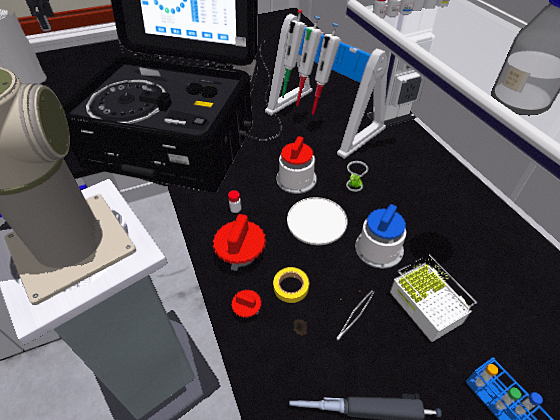

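View pics/top0.png

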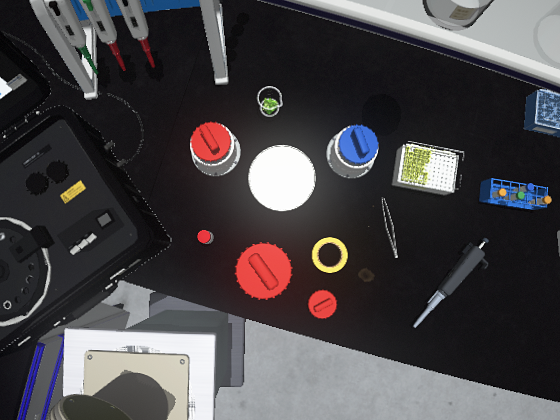

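The scene shows the red cap on its port (scene 296,152; top 210,140), with the wing at about 34° world. The tray is at top (282,178) and the loose look-alikes at top (263,270) and (322,304). The lid stands between the start and the work, so I lift first.

```bash
python3 -m handwheel '[[1,0,0,-3.7,0,0,0],[1,0,0,-3.7,0,0,0],[1,0,0,-3.7,0,0,0],[1,0,0,-3.7,0,0,0],[1,0,0,-3.7,0,0,0],[1,0,0,-3.7,0,0,0],[1,0,0,-3.7,0,0,0],[1,0,-3.5,0,0,0,0],[1,0,-3.5,0,0,0,0],[1,0,-3.5,0,0,0,0],[1,0,-3.5,0,0,0,0],[1,0,-3.5,0,0,0,0]]' 100
```

```text
time: 1.5
tool_pos: [157.4, 393.3, 470.3]
tcp_rot: [180.0, -0.0, 158.2]
ft_force: [0.7, -0.3, -0.3]
finger_gap: 85.4
grip_force: 0.0
```

```bash
python3 -m handwheel '[[1,0,-3.2,0,0,0,0],[1,0,0,0,0,0,0],[1,-3.4,-0.15,0,0,0,0.0873],[1,-3.4,-0.15,0,0,0,0.0873],[1,-3.4,-0.15,0,0,0,0.0873],[1,-3.4,-0.15,0,0,0,0.0873],[1,-3.4,-0.15,0,0,0,0.0873],[1,-3.4,-0.15,0,0,0,0.0873],[1,-3.4,-0.15,0,0,0,0.0873],[1,-3.4,-0.15,0,0,0,0.0873],[1,-3.4,-0.15,0,0,0,0.0873],[1,-3.4,-0.15,0,0,0,0.0873]]' && python3 -m handwheel '[[1,-3.4,-0.15,0,0,0,0.0873],[1,-3.4,-0.15,0,0,0,0.0873],[1,-3.4,-0.15,0,0,0,0.0873],[1,-3.4,-0.15,0,0,0,0.0873],[1,-3.4,-0.15,0,0,0,0.0873],[1,-3.4,-0.15,0,0,0,0.0873],[1,0,0,0,0,0,0]]'
```

```text
time: 2.5
tool_pos: [372.3, 122.8, 470.3]
tcp_rot: [-180.0, -0.0, 107.9]
ft_force: [0.7, 0.3, 0.5]
finger_gap: 85.5
grip_force: 0.0
time: 3.08
tool_pos: [381.8, -82.3, 470.1]
tcp_rot: [-180.0, 0.1, 77.5]
ft_force: [-0.6, -0.7, -0.4]
finger_gap: 85.5
grip_force: 0.0
```

```bash
python3 -m handwheel '[[1,-0.5,2.2,3.3,0,0,0],[1,-0.5,2.2,3.3,0,0,0],[1,-0.5,2.2,3.3,0,0,0],[1,-0.5,2.2,3.3,0,0,0],[1,-0.5,2.2,3.3,0,0,0],[1,-0.5,2.2,3.3,0,0,0],[1,-0.5,2.2,2.2,0,0,0],[1,0,0,0,0,0,0]]' && python3 -m handwheel '[[1,0,0,0,0,0,0.108],[1,0,0,0,0,0,0.108],[1,0,0,0,0,0,0.108],[1,0,0,0,0,0,0.108],[1,0,0,0,0,0,0.108],[1,0,0,0,0,0,0.108],[1,0,0,0,0,0,0.108],[1,0,0,0,0,0,0],[1,0,0,0,0,0,0]]'
python3 - <<'E'
from bench import *
import cv2,numpy as np
p=snapshot("wrist"); cv2.imwrite("pics/w1.png",p["image"][:,:,::-1])
for q in ("red_cap_grip","red_port"):
    print(q,[(round(d["conf"],2),np.round(d["location"],1)) for d in place_of(p,q)])
print(p["t"],p["R"],p["k1"],p["intrinsics"])
E
```

```text
time: 3.75
tool_pos: [525.4, -143.1, 242.4]
tcp_rot: [-179.4, -0.1, 78.1]
ft_force: [-0.0, 0.0, -0.2]
finger_gap: 85.3
grip_force: 0.0
time: 4.5
tool_pos: [526.3, -143.0, 251.5]
tcp_rot: [179.9, -0.0, 35.1]
ft_force: [0.6, -0.5, 0.4]
finger_gap: 85.5
grip_force: 0.0
red_cap_grip [(0.73, array([ 528.7, -146.9,  105.2]))]
red_port []
[-418.99497648  286.18721301  515.3245323 ] [[ 5.74441452e-01 -8.18545468e-01  5.78355019e-04]
 [-7.85690779e-01 -5.51186136e-01  2.80862677e-01]
 [-2.29580090e-01 -1.61793572e-01 -9.59747791e-01]] -0.04283724028675046 [[313.50366945   0.         275.20194318]
 [  0.         313.50366945 210.44258723]
 [  0.           0.           1.        ]]
```

View pics/w1.png

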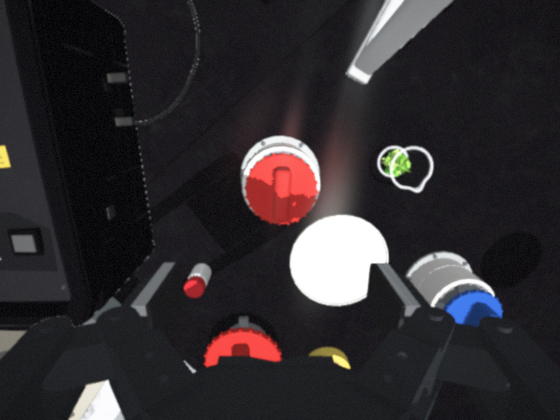

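The wrist picture shows the red cap at about (281,187), its wing nearly vertical in the picture, with nothing in the fingers' way. I'll enlarge it to get the wing's angle.

```bash
cat > h.py <<'E'
import numpy as np
def ray(p,u,v,z):
    K=p["intrinsics"];a=np.array([(u-K[0,2])/K[0,0],(v-K[1,2])/K[1,1]]);s=a.copy()
    for _ in range(20): s=a/(1+p["k1"]*(s@s))
    R,t=np.array(p["R"]),np.array(p["t"]);c=-R.T@t;d=R.T@np.r_[s,1]
    return c+d*(z-c[2])/d[2]
E
python3 - <<'E'
from bench import *
import cv2,numpy as np,pickle
from h import ray
p=snapshot("wrist"); pickle.dump(p,open("w.pkl","wb"))
im=p["image"][140:235,235:330,::-1]; cv2.imwrite("pics/w2.png",cv2.resize(im,None,fx=6,fy=6,interpolation=cv2.INTER_CUBIC))
m=trace(p,"red_cap_grip")[0]["pixels"]; v,u=np.nonzero(m); print(u.mean(),v.mean(),u.min(),u.max(),v.min(),v.max())
print(ray(p,282,168,121),ray(p,282,195,121))
E
```

```text
242.85345666991236 342.83300876338853 205 281 316 365
[ 551.16347339 -132.73135504  121.        ] [ 529.95788265 -147.77675165  121.        ]
```

View pics/w2.png

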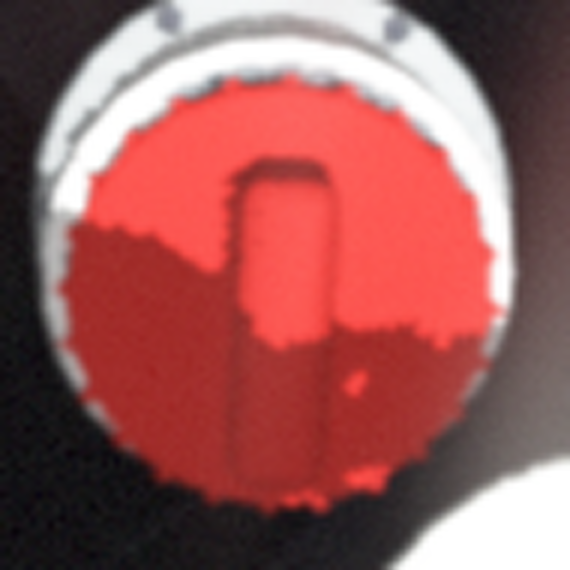

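The wing's top face runs from about (283.2,170.3) to (281.3,220.3) in the full picture.

Run:
```python
import pickle,numpy as np
from h import ray
from bench import sense
p=pickle.load(open("w.pkl","rb"))
a=ray(p,283.2,170.3,121);b=ray(p,281.3,220.3,121);d=a-b;c=(a+b)/2
s=sense();T=s["tool_pos"];y=np.radians(s["tcp_rot"][2])
e=np.array([529,-147.5])-T[:2]
print(a,b,c,np.linalg.norm(d),np.degrees(np.arctan2(d[1],d[0])),T,s["tcp_rot"])
e=c[:2]-T[:2];print("tool dx,dy",e@[np.cos(y),np.sin(y)],e@[np.sin(y),-np.cos(y)])
```

```text
[ 550.04214835 -134.90831451  121.        ] [ 508.73663204 -161.99460081  121.        ] [ 529.3893902  -148.45145766  121.        ] 49.39445902993013 33.255047356982026 [ 526.14346153 -143.15777632  250.68912022] [ 1.79989559e+02 -7.53305227e-03  3.49382801e+01]
tool dx,dy -0.3707448420852066 6.198521059594426
```

```bash
python3 -m handwheel '[[1,-0.05,0.6,2,0,0,0.028],[1,0,0,3,0,0,0],[1,0,0,3,0,0,0],[1,0,0,3,0,0,0],[1,0,0,2,0,0,0],[1,0,0,1.1,0,0,0],[1,0,0,0,0,0,0],[1,0,0,0,0,0,0]]' && python3 -m handwheel '[[-1,0,0,0,0,0,0],[-1,0,0,0,0,0,0],[-1,0,0,0,0,0,0],[-1,0,0,0,0,0,0],[-1,0,0,0,0,0,0],[-1,0,0,0,0,0,0],[-1,0,0,0,0,0,0],[-1,0,0,0,0,0,0],[-1,0,0,0,0,0,0],[-1,0,0,0,0,0,0],[-1,0,0,0,0,0,0],[-1,0,0,0,0,0,0]]' 80
```

```text
time: 5.42
tool_pos: [529.2, -148.4, 109.9]
tcp_rot: [-180.0, 0.0, 33.3]
ft_force: [-0.3, 0.3, 0.1]
finger_gap: 85.4
grip_force: 0.0
time: 6.42
tool_pos: [529.1, -148.4, 109.5]
tcp_rot: [-180.0, 0.0, 33.2]
ft_force: [-0.8, 0.1, -0.6]
finger_gap: -0.5
grip_force: 0.0
```

The fingers shut on nothing, so I look before moving.

Run:
```python
from bench import *
import cv2,numpy as np
p=snapshot("wrist");s=snapshot("scene"); t=snapshot("top")
cv2.imwrite("pics/w3.png",np.hstack([p["image"][100:400,130:430],cv2.resize(s["image"][80:230,220:370],(300,300))])[:,:,::-1])
for n in (s,t):
  for q in ("red_cap_grip","red_port"):
    print(q,[(round(d["conf"],2),np.round(d["location"],1)) for d in place_of(n,q)])
print(sense())
```

```text
red_cap_grip [(0.86, array([ 219. , -379.1,   34.7])), (0.71, array([ 532.1, -149.1,  108.6])), (0.58, array([ 282.8, -254.9,   70.4]))]
red_port [(0.66, array([ 530.9, -152.2,    4.5]))]
red_cap_grip [(0.83, array([ 219.4, -374.3,   35.7])), (0.82, array([ 280.3, -254.1,   70.3])), (0.76, array([ 528.4, -151.6,  109.6]))]
red_port [(0.92, array([ 527.4, -147.1,   -1.6]))]
{'time': 6.7667, 'joint_pos': array([-2.10144693e+01,  3.81986559e+00,  1.00031526e+02, -6.14901335e-04,
        7.61507469e+01,  3.57536312e+01]), 'qd': array([-0.01507806, -0.02386987, -0.03361083,  0.04013288,  0.04378406,
       -0.04483579]), 'joint_efforts': array([ 8.10234269e-05, -5.11070287e+01, -4.75993931e+01, -3.22710339e-04,
        8.90492302e-04, -1.07033773e-04]), 'tool_pos': array([ 529.1038933 , -148.41362791,  109.4849436 ]), 'tcp_rot': array([-1.79998613e+02,  1.73397008e-03,  3.32320467e+01]), 'ft_force': array([-0.21735639, -0.02885826, -0.73893318]), 'wrist_torque': array([ 0.02679011,  0.01276831, -0.02757624]), 'grip_force': 0.0, 'finger_gap': -0.19400861120536952}
```

View pics/w3.png

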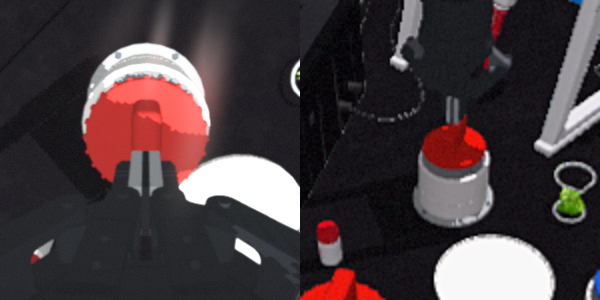

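```bash
cat >> h.py <<'E'
def proj(p,X):
    c=np.array(p["R"])@np.array(X)+p["t"];s=c[:2]/c[2];s=s*(1+p["k1"]*(s@s));K=p["intrinsics"]
    return np.round([K[0,0]*s[0]+K[0,2],K[1,1]*s[1]+K[1,2]],1)
E
python3 - <<'E'
from bench import *
import cv2,numpy as np
from h import proj
d=np.array([np.cos(.58),np.sin(.58),0])*26
P={"tip":[529.1,-148.4,92.5],"tcp":[529.1,-148.4,109.5],"w1":np.array([529.4,-148.4,121])+d,"w2":np.array([529.4,-148.4,121])-d,"tip130":[529.1,-148.4,125]}
o=[]
for n,(r,c,w) in {"scene":(95,240,100),"wrist":(150,180,200),"top":(90,160,100)}.items():
    p=snapshot(n);im=np.ascontiguousarray(p["image"][r:r+w,c:c+w,::-1]);k=400//w
    im=cv2.resize(im,(400,400),interpolation=cv2.INTER_CUBIC)
    for (m,X),col in zip(P.items(),[(0,255,0),(255,255,0),(255,0,255),(255,0,255),(0,255,255)]):
        u=proj(p,X);print(n,m,u);q=((u-[c,r])*k).astype(int);cv2.drawMarker(im,tuple(int(x) for x in q),col,0,12)
    o.append(cv2.resize(im,(266,266)) if 0 else im)
cv2.imwrite("pics/w4.png",cv2.resize(np.hstack(o[:3]),(798,266)) if 0 else np.hstack(o[:2]))
cv2.imwrite("pics/w5.png",o[2])
E
```

```text
scene tip [296.7 150.9]
scene tcp [296.8 145.4]
scene w1 [300.2 135.1]
scene w2 [293.6 148.2]
scene tip130 [296.9 140.3]
wrist tip [276.  238.6]
wrist tcp [276.1 249.7]
wrist w1 [276.5 210.7]
wrist w2 [276.4 301.1]
wrist tip130 [276.1 261.8]
top tip [209.1 141.1]
top tcp [207.9 138.8]
top w1 [200.  125.6]
top w2 [214.2 148.6]
top tip130 [206.8 136.6]
```

View pics/w4.png

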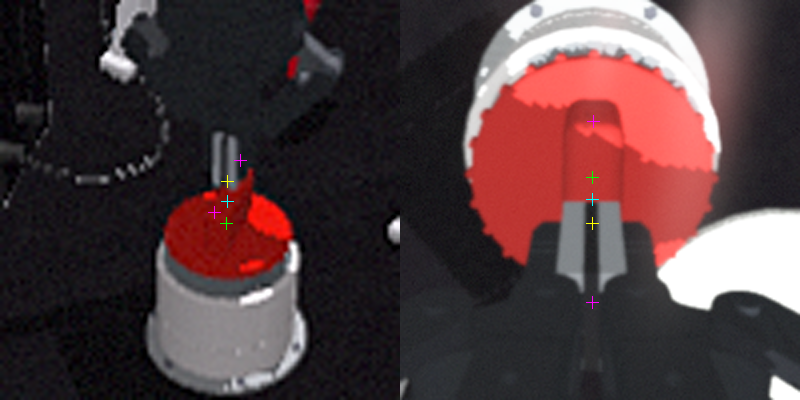

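Both views put the shut fingertips just above the wing's top, with the cap apparently lower than I assumed. The side-to-side alignment is good. I'll open, go lower while watching the force, and close again.

```bash
python3 -m handwheel '[[1,0,0,0,0,0,0],[1,0,0,0,0,0,0],[1,0,0,0,0,0,0],[1,0,0,0,0,0,0],[1,0,0,0,0,0,0],[1,0,0,0,0,0,0],[1,0,0,0,0,0,0],[1,0,0,0.5,0,0,0],[1,0,0,0.5,0,0,0],[1,0,0,0.2,0,0,0],[1,0,0,0,0,0,0]]' && python3 -m handwheel '[[-1,0,0,0,0,0,0],[-1,0,0,0,0,0,0],[-1,0,0,0,0,0,0],[-1,0,0,0,0,0,0],[-1,0,0,0,0,0,0],[-1,0,0,0,0,0,0],[-1,0,0,0,0,0,0],[-1,0,0,0,0,0,0],[-1,0,0,0,0,0,0],[-1,0,0,0,0,0,0]]' 80
```

```text
time: 7.83
tool_pos: [528.3, -148.2, 96.2]
tcp_rot: [-179.9, 0.1, 33.2]
ft_force: [0.6, 0.7, -1.0]
finger_gap: 85.8
grip_force: 0.0
time: 8.67
tool_pos: [529.4, -148.6, 98.0]
tcp_rot: [180.0, -0.0, 33.2]
ft_force: [-1.7, -1.3, 5.3]
finger_gap: 12.4
grip_force: 78.5
```

View pics/w5.png

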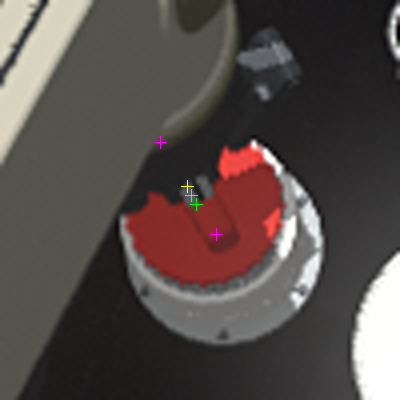

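Run:
```python
from bench import *
import cv2,numpy as np
p=snapshot("wrist");s=snapshot("scene")
for n in (s,p):
    print([(round(d["conf"],2),np.round(d["location"],1)) for d in place_of(n,"red_cap_grip")])
cv2.imwrite("pics/w6.png",np.hstack([cv2.resize(x,(400,400),interpolation=cv2.INTER_CUBIC) for x in (s["image"][95:195,240:340],p["image"][150:350,180:380])])[:,:,::-1])
q=sense();print(q["ft_force"],q["wrist_torque"],q["finger_gap"])
```

```text
[(0.93, array([ 225.1, -377.3,   35.8])), (0.84, array([ 530.1, -149.1,  107.3])), (0.82, array([ 283. , -252.7,   69.3]))]
[(0.71, array([ 531. , -146.6,  104.6]))]
[-0.8716438  -0.32243021  5.86934085] [-0.02434711  0.24710514 -0.05466567] 12.032691491728228
```

View pics/w6.png

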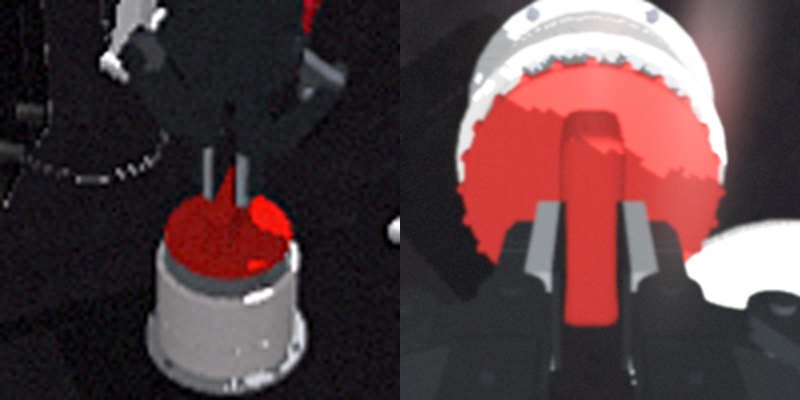

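The fingers now straddle the wing but grip only its upper part. I'll open slightly, go lower and regrip.

```bash
python3 -m handwheel '[[-0.2,0,0,0,0,0,0],[-0.2,0,0,0,0,0,0],[-0.2,0,0,0,0,0,0],[-0.2,0,0,0.4,0,0,0],[-0.2,0,0,0.4,0,0,0],[-0.2,0,0,0,0,0,0],[-0.2,0,0,0,0,0,0]]' && python3 -m handwheel '[[-1,0,0,0,0,0,0],[-1,0,0,0,0,0,0],[-1,0,0,0,0,0,0],[-1,0,0,0,0,0,0],[-1,0,0,0,0,0,0],[-1,0,0,0,0,0,0]]' 80
```

```text
time: 9.45
tool_pos: [528.6, -148.2, 88.7]
tcp_rot: [-179.9, 0.0, 33.2]
ft_force: [-0.7, 0.5, -0.4]
finger_gap: 34.1
grip_force: 0.0
time: 9.95
tool_pos: [529.2, -148.6, 89.8]
tcp_rot: [180.0, -0.0, 33.2]
ft_force: [-0.7, 0.0, 4.3]
finger_gap: 13.6
grip_force: 80.8
```

```bash
python3 -m handwheel '[[-1,0,0,0.3,0,0,0],[-1,0,0,0.3,0,0,0],[-1,0,0,0.3,0,0,0],[-1,0,0,0,0,0,0],[-1,0,0,0,0,0,0]]' 100
python3 - <<'E'
from bench import *
import cv2,numpy as np
p=snapshot("wrist");s=snapshot("scene")
for n in (s,p):
    print([(round(d["conf"],2),np.round(d["location"],1)) for d in place_of(n,"red_cap_grip")])
E
```

```text
time: 10.37
tool_pos: [529.5, -148.6, 81.5]
tcp_rot: [180.0, -0.0, 33.2]
ft_force: [-3.4, 1.3, 9.8]
finger_gap: 13.0
grip_force: 103.2
[(0.9, array([ 282.9, -256.1,   70. ])), (0.79, array([ 222.3, -378. ,   35.7])), (0.7, array([ 529.2, -151.7,   95.6]))]
[(0.69, array([ 530.2, -147.6,   98.4]))]
```

```bash
python3 -m handwheel '[[-1,0,0,0.15,0,0,0],[-1,0,0,0,0,0,0]]' && python3 -m handwheel '[[-1,0,0,0,0,0,-0.09],[-1,0,0,0,0,0,-0.09],[-1,0,0,0,0,0,-0.09],[-1,0,0,0,0,0,-0.09],[-1,0,0,0,0,0,-0.09],[-1,0,0,0,0,0,-0.09]]' && python3 -m handwheel '[[-1,0,0,0,0,0,-0.09],[-1,0,0,0,0,0,-0.09],[-1,0,0,0,0,0,-0.09],[-1,0,0,0,0,0,-0.09],[-1,0,0,0,0,0,-0.09],[-1,0,0,0,0,0,-0.09],[-1,0,0,0,0,0,0],[-1,0,0,0,0,0,0],[-1,0,0,0,0,0,0]]'
```

```text
time: 10.73
tool_pos: [529.5, -148.6, 80.0]
tcp_rot: [180.0, -0.0, 33.2]
ft_force: [-2.7, 0.8, 10.4]
finger_gap: 13.1
grip_force: 103.3
time: 11.23
tool_pos: [530.8, -148.9, 80.9]
tcp_rot: [179.8, -0.0, 64.4]
ft_force: [-0.3, 0.7, 9.1]
finger_gap: 12.7
grip_force: 103.2
time: 11.98
tool_pos: [530.9, -149.0, 81.0]
tcp_rot: [179.8, 0.1, 95.1]
ft_force: [-0.0, 0.2, 10.1]
finger_gap: 12.8
grip_force: 103.2
```

```bash
python3 -m handwheel '[[-1,0,0,-0.4,0,0,0],[-1,0,0,-0.4,0,0,0],[-1,0,0,-0.4,0,0,0],[-1,0,0,-0.4,0,0,0],[-1,0,0,0,0,0,0],[-1,0,0,0,0,0,0]]' && python3 -m handwheel '[[-1,0,0,-0.4,0,0,0],[-1,0,0,-0.4,0,0,0],[-1,0,0,0,0,0,0]]'
```

```text
time: 12.48
tool_pos: [529.7, -148.6, 95.4]
tcp_rot: [179.9, 0.0, 95.1]
ft_force: [2.3, -0.2, 5.2]
finger_gap: 13.1
grip_force: 102.7
time: 12.73
tool_pos: [528.8, -148.3, 103.1]
tcp_rot: [-180.0, -0.0, 95.1]
ft_force: [0.9, 0.0, -0.5]
finger_gap: 12.8
grip_force: 101.9
```

```bash
python3 -m handwheel '[[-1,0,0,-1,0,0,0],[-1,0,0,-1,0,0,0],[-1,0,0,-2,0,0,0],[-1,0,0,-2,0,0,0],[-1,0,0,0,0,0,0],[-1,-1.5,-0.7,0,0,0,0],[-1,-2.8,-1.4,0,0,0,0],[-1,-2.8,-1.4,0,0,0,0],[-1,-2.8,-1.4,0,0,0,0],[-1,-2.5,-1.2,0,0,0,0],[-1,-1.0,-0.5,0,0,0,0],[-1,0,0,0,0,0,0]]'
python3 - <<'E'
from bench import *
import cv2,numpy as np
s=snapshot("scene");t=snapshot("top")
for n in (s,t):
    print([(round(d["conf"],2),np.round(d["location"],1)) for d in place_of(n,"red_cap_grip")])
cv2.imwrite("pics/w7.png",np.hstack([cv2.resize(x,(400,400),interpolation=cv2.INTER_CUBIC) for x in (s["image"][90:290,240:440],t["image"][90:230,180:320])])[:,:,::-1])
E
```

```text
time: 13.73
tool_pos: [474.2, -290.0, 163.0]
tcp_rot: [-180.0, 0.0, 94.9]
ft_force: [0.3, 0.2, -0.7]
finger_gap: 12.9
grip_force: 101.9
[(0.73, array([ 283.9, -254.6,   69.8])), (0.72, array([ 473. , -293. ,  180.6])), (0.68, array([ 221.3, -379. ,   35.2]))]
[(0.86, array([ 220. , -374.6,   37.1])), (0.56, array([ 281.9, -254.1,   71.9])), (0.48, array([ 478. , -289.1,  180.6]))]
```

View pics/w7.png

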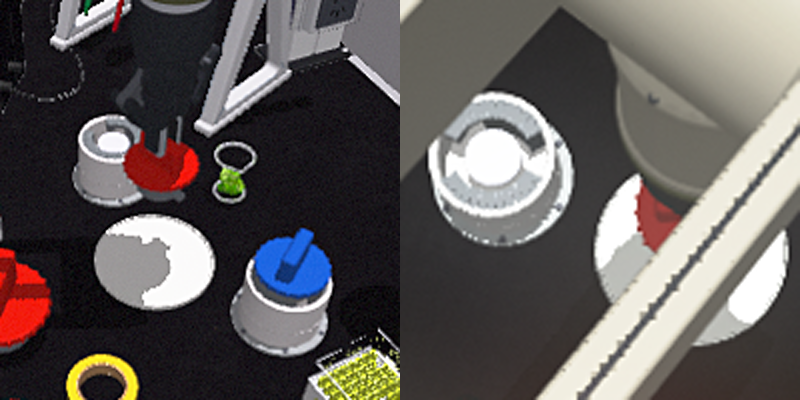

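The cap is held level over the tray and the port is open. Now I set it down.

```bash
python3 -m handwheel '[[-1,0,-0.0,2.5,0,0,0],[-1,0,0,3,0,0,0],[-1,0,0,3,0,0,0],[-1,0,0,2,0,0,0],[-1,0,0,0.9,0,0,0],[-1,0,0,0.4,0,0,0],[-1,0,0,0,0,0,0],[-1,0,0,0,0,0,0]]' && python3 -m handwheel '[[-1,0,0,0.2,0,0,0],[-1,0,0,0.2,0,0,0],[-1,0,0,0,0,0,0]]'
```

```text
time: 14.6
tool_pos: [476.5, -288.0, 46.5]
tcp_rot: [179.9, 0.1, 95.2]
ft_force: [0.1, -0.4, -0.9]
finger_gap: 12.8
grip_force: 101.9
time: 14.85
tool_pos: [475.8, -288.1, 41.7]
tcp_rot: [179.9, 0.0, 95.1]
ft_force: [0.6, -0.4, -1.7]
finger_gap: 12.9
grip_force: 101.9
```

```bash
python3 -m handwheel '[[-1,0,0,0.15,0,0,0],[-1,0,0,0,0,0,0]]' && python3 -m handwheel '[[-1,0,0,0.12,0,0,0],[-1,0,0,0,0,0,0],[-1,0,0,0,0,0,0]]'
```

```text
time: 15.02
tool_pos: [475.3, -287.9, 39.5]
tcp_rot: [180.0, 0.0, 95.1]
ft_force: [-0.7, -1.0, -0.5]
finger_gap: 12.8
grip_force: 101.9
time: 15.27
tool_pos: [475.6, -288.1, 38.9]
tcp_rot: [180.0, 0.0, 95.1]
ft_force: [-0.4, 0.0, 3.1]
finger_gap: 12.7
grip_force: 102.5
```

```bash
python3 -m handwheel '[[-0.3,0,0,0,0,0,0],[-0.3,0,0,0,0,0,0],[-0.3,0,0,0,0,0,0],[0.2,0,0,0,0,0,0],[0.2,0,0,0,0,0,0],[0.2,0,0,-1,0,0,0],[0.2,0,0,-2,0,0,0],[0.2,0,0,-3,0,0,0],[0.2,0,0,-3,0,0,0],[0.2,0,0,-3,0,0,0],[0.2,0,0,-3,0,0,0],[0.2,0,0,0,0,0,0]]' && python3 -m handwheel '[[0.2,0,-3,-1,0,0,0],[0.2,0,-3,-1,0,0,0],[0.2,0,-3,-1,0,0,0],[0.2,0,0,0,0,0,0],[0.2,0,0,0,0,0,0]]'
python3 - <<'E'
from bench import *
import cv2,numpy as np
s=snapshot("scene");t=snapshot("wrist")
for n in (s,t):
  for q in ("red_cap_grip","tray_top","blue_cap_grip"):
    print(q,[(round(d["conf"],2),np.round(d["location"],1)) for d in place_of(n,q)])
cv2.imwrite("pics/w8.png",np.hstack([cv2.resize(x,(400,400),interpolation=cv2.INTER_CUBIC) for x in (s["image"][90:290,240:440],t["image"][:,70:490])])[:,:,::-1])
E
```

```text
time: 16.27
tool_pos: [478.4, -290.0, 197.1]
tcp_rot: [179.5, 0.4, 95.1]
ft_force: [0.9, -2.2, 0.9]
finger_gap: 51.3
grip_force: 0.0
time: 16.68
tool_pos: [385.3, -296.5, 219.9]
tcp_rot: [179.9, 0.1, 95.0]
ft_force: [0.3, -0.3, -0.8]
finger_gap: 51.0
grip_force: 0.0
red_cap_grip [(0.97, array([ 284.5, -254.4,   70.5])), (0.91, array([ 221.7, -378.3,   37.7])), (0.76, array([ 474.7, -289.2,   54.7]))]
tray_top [(0.74, array([ 479.2, -289.7,    3. ]))]
blue_cap_grip [(0.57, array([ 531.7, -434.5,  105.9]))]
red_cap_grip [(0.92, array([ 279.8, -262.6,   71.8])), (0.65, array([ 221.9, -380.7,   36.1])), (0.59, array([ 478.7, -286.9,   56. ]))]
tray_top []
blue_cap_grip []
```

View pics/w8.png

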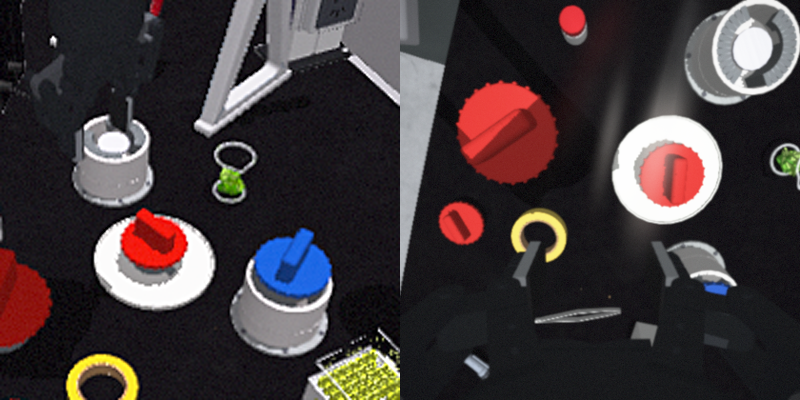

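The cap stands upright in the middle of the tray, the blue cap hasn't moved, and the gripper is clear.

```bash
python3 -c "
from bench import hand_in
print(hand_in())"
```

```text
the job is handed in; nothing more can be done
None
```

The red cap was pushed down, twisted out and lifted off; it now stands upright, wing up, near the centre of the white tray. The blue cap was left alone, and the job is handed in (the hand-in gave no verdict).

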